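# Pack the last goods into the tight cake tray

### The arm

A 6-joint arm with a two-finger parallel gripper is mounted at the origin on the work surface. World frame = base frame: x ahead of the robot, y to its left, z up, the work surface at z = 0. Lengths are in m, angles in rad, forces in N, time in s.
With the tool pointing down it reaches from about 0.375 to 0.975 m from the base axis. Payload 3.8 kg.
Tool frame: the origin (TCP) lies on the centre line of the jaws, within the pads' length; the fingertips stand 25 mm ahead of it and the grasp point (between the pads) lies 6 mm ahead of it; y points along the fingers, z is the direction in which the jaws open and shut, and the axes are right-handed (so a half turn about y gives the same grasp; the last joint's range is limited). The gripper opens to 85 mm and grips with 20 to 120 N. Pads are 22 mm wide; open, the fingers measure 114 mm over their backs; the gripper's body (76 mm by 85 mm) begins 54 mm behind the grasp point. The pads swing forward as they close: fully open they stand 13 mm farther back than shut.
Start: joints at [1.195, 0.264, 1.604, -0, 1.274, -0.037], TCP at [0.224, 0.637, 0.256] pointing down, gripper open.
Joint ranges: [-2.63, 2.63], [-0.94, 2.18], [0.31, 2.57], [-1.31, 4.45], [0, 2.66], [-2.55, 2.55]. Speed limits (rad/s): [2.57, 2.57, 3.14, 3.14, 3.14, 3.14].

### API

Orientations are given as a rotation vector (axis times angle).
In Python, from workcell import bot gives the robot as it stands.
- The arm moves only by the shell command python3 -m jog 'ROWS' [FORCE]. ROWS is JSON, a list of rows, each a list of 5 numbers: the shift along the world's x, y, z in mm, then the turn about the world's z in degrees, then the finger opening in mm, from 0 to 85.4. A call has exactly 10 rows; each row is the pose to reach, as a shift and turn from the pose commanded when the call began; what a row does not reach only later rows make up. A row lasts 1/8 s, in which the tool goes at most 62.5 mm and 10.7 degrees, less where a joint would pass 70% of its speed; a pose out of reach is approached as far as the arm can. A call with a gripper value outside its range is refused whole. The fingers move at their own pace and stop on an object; FORCE is the grip in N (left out, the last holds). Time passes only in rows, so rows that repeat a pose let the fingers close, or fill a call up. It gives the time, the measured TCP pose, the force and the opening at its end, in the units of the state.
- bot.read_state(): the state, without advancing time (a new reading comes with each control period).
- bot.read_camera(name): name is "side" or "top" or "wrist"; returns a dict with "pixels" (384x512x3 uint8, red, green, blue), "fx", "fy", "cx", "cy" (pixels), "R" (3x3) and "t" (3): a world point X has camera coordinates R X + t. Camera axes: x right, y down, z forward; pixel columns grow to the right and rows downward; lengths in m; the calibration is good to about 2 mm. A picture is of the moment at which its call begins. There is no depth.
- bot.finish_job(): hands the job in, once; it reports no verdict.
The state is a dict: "time": time; "q": joint angles; "joint_vel": joint speeds; "joint_torque": joint torques, N m; "tool_pos": TCP position; "tcp_rot": TCP orientation; "wrist_force": force on the tool from outside, world axes, zero at the start; "torque": the same for the moment, N m; "width": opening from 0.0 (shut) to 1.0 (fully open).
Only numpy, scipy, OpenCV 4.12 (cv2) and the standard library are available. Lean on these libraries where they do the work, as an engineer would, in place of code of your own. Each camera call takes 0.05 s, during which the arm holds its last target.

### The job

Make room in the blue tray by sliding together the three low tins that already stand in it, without lifting them out, then pack the round canister, the square caddy and the narrow carton from the table into the tray as well. All six must end standing upright, flat on the tray's floor; do not tip the goods over, and leave everything else on the table where it is.

Things in the scene. Friction and masses are not known exactly. Their poses are not given: they have to be found in the camera images.
- tray_floor (a point): Shallow open blue plastic tray, fixed to the table. This point is the centre of its inner floor, 5 mm above the table; the tray's x and y axes run along its sides. Inside it measures 196 mm along x and 262 mm along y; walls 5 mm thick, their rim 36 mm above the table (31 mm above this point).
- long_tin: Low lidded metal tin standing in the tray at its -y end, 180 mm (its x) by 92 mm (its y), 70 mm high, about 0.5 kg. Origin: centre of its underside; z is up.
- square_tin: Low lidded metal tin standing in the +y half of the tray, 92 by 92 mm, 70 mm high, about 0.35 kg; beside the round tin. Origin: centre of its underside; z is up.
- round_tin: Low round lidded metal tin standing in the +y half of the tray, 92 mm across, 70 mm high, about 0.35 kg; beside the square tin. Origin: centre of its underside; z is up.
- canister: Round steel canister with a white lid, 66 mm across, 130 mm tall, standing on the table, about 0.3 kg. To be packed. Origin: centre of its underside; z is up.
- caddy: Square white caddy with a wooden lid, 64 by 64 mm, 125 mm tall, standing on the table, about 0.3 kg. To be packed. Origin: centre of its underside; z is up.
- carton: Narrow rigid cardboard carton, 64 mm (its x) by 50 mm (its y), 120 mm tall, standing on the table, about 0.2 kg. To be packed. Origin: centre of its underside; z is up.
- oil_bottle: Bystander: amber glass bottle, 56 mm across, 190 mm tall, standing among the goods. Origin: centre of its underside; z is up.
- mug: Bystander: white mug, 72 mm across, 78 mm tall, handle on its +y side reaching about 65 mm from its axis, standing among the goods. Origin: centre of its underside; z is up.
- spatula: Bystander: spatula lying on the table, 200 mm long along its x, near the robot on the left. Origin near its middle, at the table.
- cake_mould: Bystander: flat wooden cake mould lying beyond the tray, head 75 by 60 mm, 25 mm thick, handle 80 mm long towards its -x. Origin: centre of the head's underside.
- bowl: Bystander: white bowl, 124 mm across, 50 mm high, left of the tray. Origin: centre of its underside; z is up.
- rolling_pin: Bystander: wooden rolling pin, 36 mm thick, 200 mm long along its x, lying at the far right. Origin: middle of its length, at its underside.
Not all that is in view belongs to the job. Leave any orange or turquoise look-alike of the square_tin alone.

How it is judged:
By the outcome, as a careful person would: the job done as asked, in the order asked, and still so for the second after the job is handed in, with the robot touching nothing.
It also fails if it takes over 72 s, if anything falls off the work surface, if the arm or the gripper's body presses on something with over 40 N, if the wrist force passes 120 N, or if a joint passes its speed limit or range.

## Working session

There is one attempt and no reset: what is moved stays moved. The work goes in short steps, Python scripts to look and compute and a shell command to move; the robot and the scene stay as the last step left them, time stands still between calls to the robot, and variables do not carry over. Pictures are saved under pics/ and viewed, and the job is handed in when it is done.

```bash
ls; mkdir -p pics; python3 - <<'E'
from workcell import bot
import cv2,pickle
s=bot.read_state();print(s)
for n in ["top","side","wrist"]:
    c=bot.read_camera(n);pickle.dump(c,open(f"{n}0.pkl","wb"))
    cv2.imwrite(f"pics/{n}0.png",cv2.resize(c["pixels"][:,:,::-1],(800,600),interpolation=cv2.INTER_CUBIC))
    print(n,c["fx"],c["fy"],c["cx"],c["cy"],c["R"],c["t"])
E
```

```text
pics
{'time': 0.0, 'q': array([ 1.19515667e+00,  2.64768289e-01,  1.60537596e+00,  3.14747329e-05,
        1.27367648e+00, -3.68976751e-02]), 'joint_vel': array([ 6.46009169e-05, -2.31662535e-03,  5.62425161e-04,  6.02909624e-04,
       -2.84223660e-04, -1.70660683e-03]), 'joint_torque': array([-6.46980443e-04, -5.15110230e+01, -3.67311752e+01, -3.19589144e-04,
        1.28981363e-02, -1.47574855e-05]), 'tool_pos': array([0.2240489 , 0.63602332, 0.25495069]), 'tcp_rot': array([-1.55658027,  0.266287  , -0.26552072]), 'wrist_force': array([ 0.18563738, -0.88885457,  0.32916396]), 'torque': array([ 0.00918784, -0.06809678,  0.0067812 ]), 'width': 1.0014910517831237}
top 471.7396194651443 471.7396194651443 259.81063946378043 192.71012077119212 [[-0.00736282 -0.99989742  0.01228546]
 [-0.99193848  0.00574884 -0.12658987]
 [ 0.12650626 -0.01311848 -0.99187906]] [0.02230806 0.52771279 1.28909785]
side 496.29212660556396 496.29212660556396 252.4833344083729 187.96425817889755 [[ 0.71187471 -0.70228042 -0.00605049]
 [-0.41847939 -0.41724629 -0.8067097 ]
 [ 0.56401188  0.57680824 -0.59091696]] [-0.34585372  0.25341448  0.92740173]
wrist 282.92708941884575 282.92708941884575 257.0124993625297 194.19066069992934 [[ 0.33151742  0.94344629 -0.00230213]
 [ 0.89915742 -0.315214    0.30357218]
 [ 0.28567838 -0.10270945 -0.95280566]] [-0.67362967 -0.04008472  0.37898362]
```

View pics/top0.png

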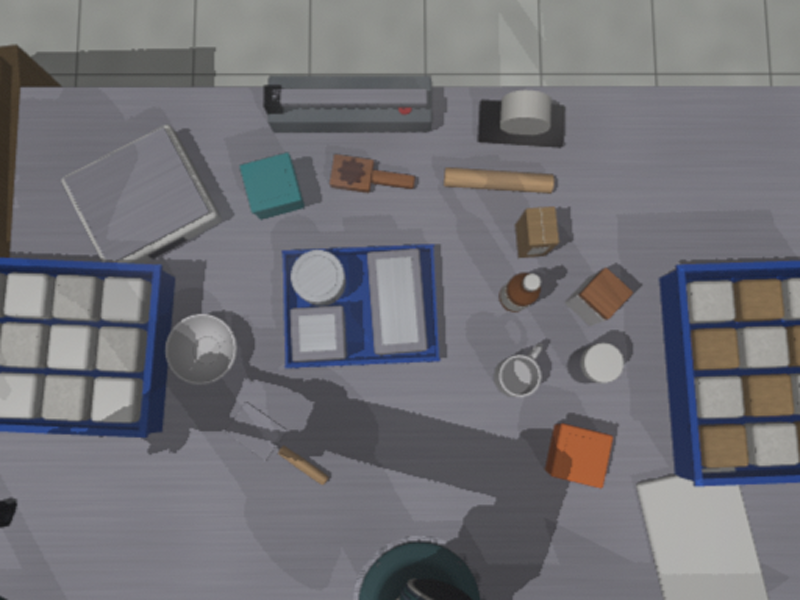

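View pics/side0.png

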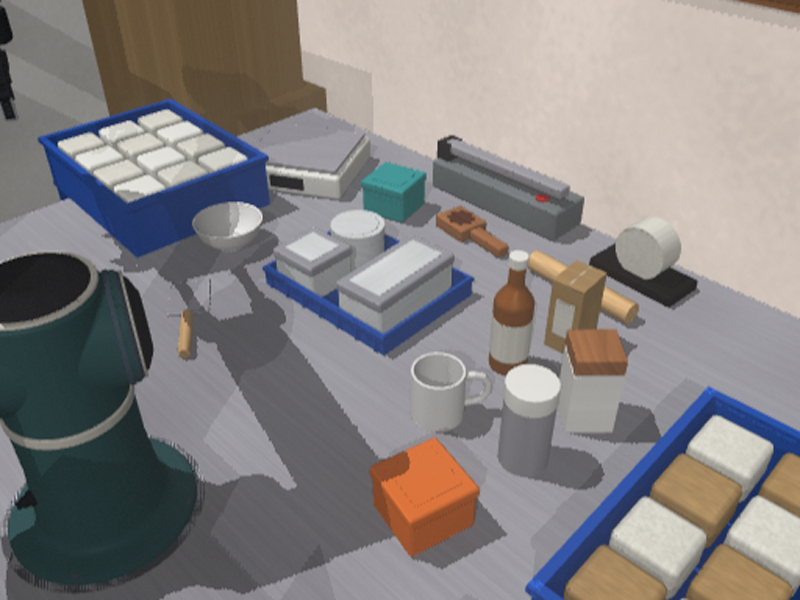

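View pics/wrist0.png

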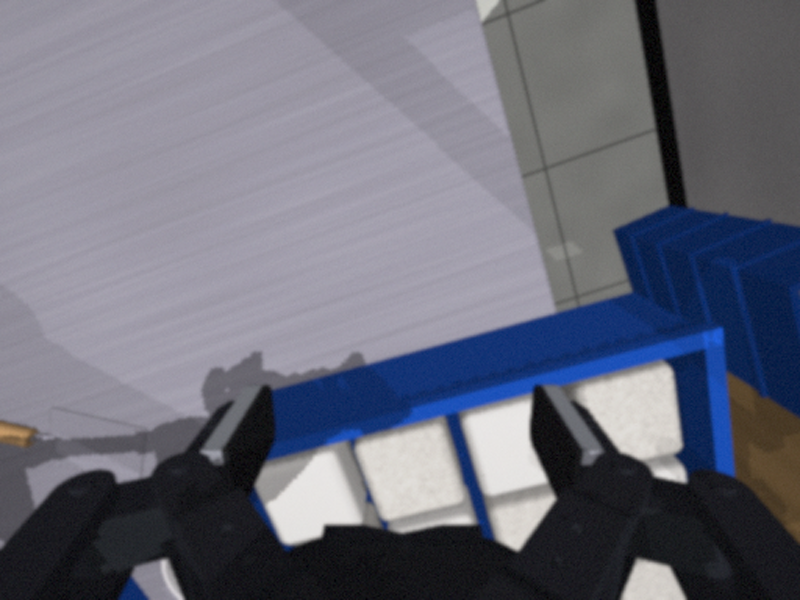

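```bash
cat > h.py <<'E'
import numpy as np,pickle,cv2
def ld(n): return pickle.load(open(n,"rb"))
def proj(c,X):
    X=np.atleast_2d(X); p=X@np.array(c["R"]).T+c["t"]
    return np.c_[c["fx"]*p[:,0]/p[:,2]+c["cx"],c["fy"]*p[:,1]/p[:,2]+c["cy"]]
def back(c,uv,z):
    uv=np.atleast_2d(uv).astype(float)
    d=np.c_[(uv[:,0]-c["cx"])/c["fx"],(uv[:,1]-c["cy"])/c["fy"],np.ones(len(uv))]@np.array(c["R"])
    o=-np.array(c["R"]).T@c["t"]
    return o+d*((z-o[2])/d[:,2])[:,None]
def crop(c,u0,v0,u1,v1,s,name):
    im=cv2.resize(c["pixels"][v0:v1,u0:u1,::-1],None,fx=s,fy=s,interpolation=cv2.INTER_CUBIC)
    for u in range((u0//10+1)*10,u1,10):
        cv2.line(im,(int((u-u0+.5)*s),0),(int((u-u0+.5)*s),6 if u%50 else 16),(0,255,255),1)
        if u%20==0: cv2.putText(im,str(u),(int((u-u0+.5)*s)-10,20),0,.35,(0,255,255),1)
    for v in range((v0//10+1)*10,v1,10):
        cv2.line(im,(0,int((v-v0+.5)*s)),(6,int((v-v0+.5)*s)),(0,255,255),1)
        if v%20==0: cv2.putText(im,str(v),(8,int((v-v0+.5)*s)+4),0,.35,(0,255,255),1)
    cv2.imwrite(name,im)
E
python3 - <<'E'
from h import *
c=ld("top0.pkl")
crop(c,170,145,295,245,6,"pics/tray0.png")
crop(c,305,120,420,260,4,"pics/goods0.png")
E
```

```text
(no output)
```

View pics/tray0.png

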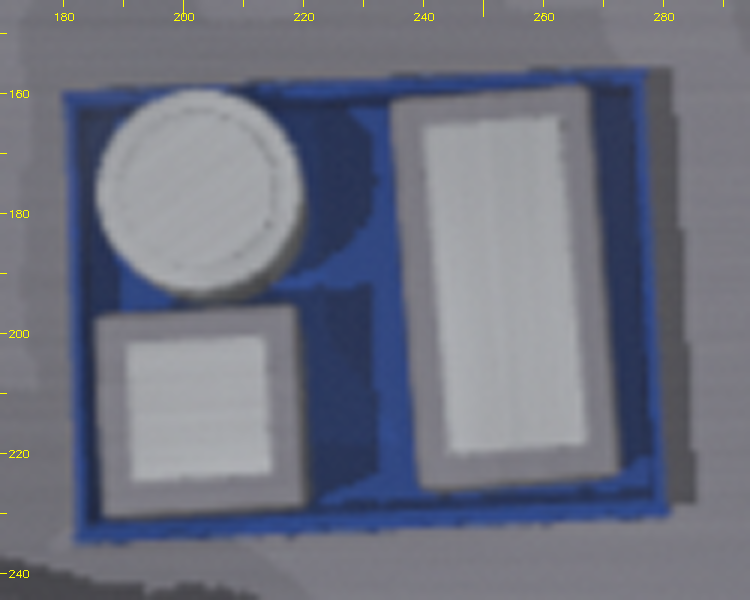

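View pics/goods0.png

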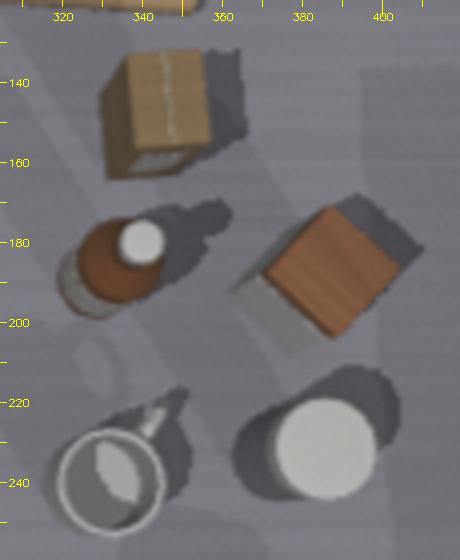

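```bash
python3 - <<'E'
from h import *
np.set_printoptions(precision=4,suppress=True)
c=ld("top0.pkl");s=ld("side0.pkl")
def rect(n,uv,z):
    P=back(c,uv,z)[:,:2]; m=P.mean(0)
    e=[P[(i+1)%4]-P[i] for i in range(4)]
    print(n,m,"len",[round(float(np.hypot(*x))*1000,1) for x in e],"ang",[round(float(np.degrees(np.arctan2(x[1],x[0]))),1) for x in e], "\n   corners",P.tolist() if n=='tray' else '')
    return m
rect("tray",[(180.3,160),(277.3,155.8),(280.8,230.3),(182,235)],.036)
rect("long",[(234.5,161),(267,158.5),(272.5,223.5),(240,226)],.075)
rect("sq",[(185.5,197),(219,195.3),(220.5,229),(187,231)],.075)
rect("carton",[(336,133.5),(354.5,132),(357,155.5),(338.5,157)],.12)
rect("caddy",[(387.5,171),(404,186.3),(388,203.8),(370.5,188)],.125)
for n,uv,z in [("round",(203,176.7),.075),("can",(386,231.5),.13),("bottle",(340,180),.19),("mug",(332,239.5),.078)]:
    print(n,back(c,uv,z)[0,:2])
crop(s,150,110,410,310,3,"pics/s0.png")
E
```

```text
tray [0.5218 0.1017] len [273.7, 210.4, 273.3, 210.8] ang [-87.8, -178.0, 92.3, 2.1] 
   corners [[0.6217020992222289, 0.2421744409677135], [0.6324342562467057, -0.031359237354415065], [0.422166889981349, -0.03852845101483733], [0.41106954740805085, 0.2345570382466517]]
long [0.5247 0.0365] len [89.3, 178.7, 87.7, 178.4] ang [-85.8, -175.8, 94.0, 4.7] 
   corners 
sq [0.4683 0.1729] len [90.6, 91.3, 89.9, 92.0] ang [-87.4, -177.3, 93.0, 3.2] 
   corners 
carton [ 0.6448 -0.2115] len [49.7, 64.1, 49.4, 64.0] ang [-85.5, -175.9, 94.4, 4.4] 
   corners 
caddy [ 0.5287 -0.3147] len [58.4, 63.6, 60.9, 64.7] ang [-134.4, 136.2, 46.6, -46.0] 
   corners 
round [0.5674 0.1737]
can [ 0.4128 -0.3045]
bottle [ 0.5385 -0.1784]
mug [ 0.3947 -0.1731]
```

View pics/s0.png

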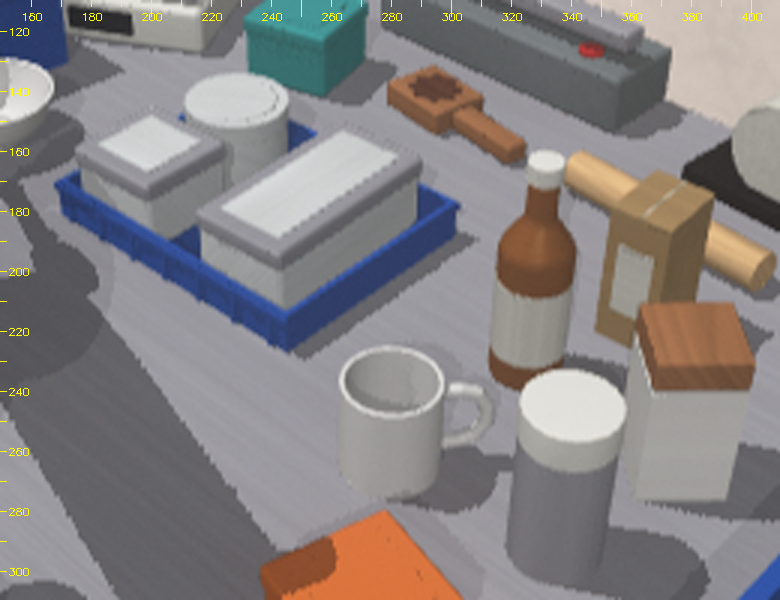

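```bash
cat >> h.py <<'E'
from scipy.spatial.transform import Rotation as Ro
T0=np.array([.5218,.1017]);TA=np.radians(2.15)
ex=np.array([np.cos(TA),np.sin(TA)]);ey=np.array([-ex[1],ex[0]])
def tw(x,y): return T0+(ex*x+ey*y)/1000
def wt(p): d=np.array(p)[:2]-T0; return np.array([d@ex,d@ey])*1000
def jaw(s):
    z=Ro.from_rotvec(s["tcp_rot"]).as_matrix(); return z
def st(s):
    M=jaw(s); print("t",s["time"],"pos",np.round(s["tool_pos"]*1000,1),"jaw ang",round(float(np.degrees(np.arctan2(M[1,2],M[0,2]))),2),"y",np.round(M[:,1],3),"F",np.round(s["wrist_force"],1),"w",round(s["width"]*85.4,1),"q",np.round(s["q"],2))
E
python3 - <<'E'
from h import *
from workcell import bot
st(bot.read_state())
print("tray frame: long",wt((.5247,.0365)),"sq",wt((.4683,.1729)),"round",wt((.5674,.1737)))
p=bot.read_state()["tool_pos"]*1000
for a in [(0,160),(0,66)]: print(a,tw(*a)*1000-p[:2],tw(*a))
E
```

```text
t 0.15 pos [224.2 636.1 255.2] jaw ang 70.59 y [-0.001 -0.002 -1.   ] F [ 0.5 -0.  -0.4] w 85.6 q [ 1.2   0.26  1.61  0.    1.27 -0.04]
tray frame: long [  0.45193009 -65.26289726] sq [-50.79121485  73.1569716 ] round [48.26903489 70.23859531]
(0, 160) [ 291.64621758 -374.54493032] [0.51579748 0.26158737]
(0, 66) [ 295.17270026 -468.47875767] [0.51932396 0.16765354]
```

```bash
python3 -m jog '[[30,-38,-5,-7,80],[66,-84,-20,-15,80],[102,-130,-35,-24,80],[138,-177,-50,-33,80],[175,-224,-65,-42,80],[212,-271,-80,-51,80],[248,-318,-95,-60,80],[282,-362,-110,-67,80],[292,-375,-120,-68.4,80],[292,-375,-130,-68.4,80]]'
python3 - <<'E'
from h import *
from workcell import bot
s=bot.read_state();st(s);p=s["tool_pos"];print(wt(p))
for n in ["top","side"]:
    c=bot.read_camera(n);pickle.dump(c,open(f"{n}1.pkl","wb"));cv2.imwrite(f"pics/{n}1.png",cv2.resize(c["pixels"][:,:,::-1],(800,600)))
E
```

```text
time: 1.4
tool_pos: [0.5166, 0.261, 0.1256]
tcp_rot: [-1.227, 1.183, -1.182]
wrist_force: [-0.2, 0.5, 0.0]
width: 0.938
t 1.4 pos [516.6 261.  125.6] jaw ang 2.1 y [-0.001  0.    -1.   ] F [-0.2  0.5  0. ] w 80.1 q [0.42 0.2  1.94 0.   1.   0.39]
[  0.81804222 159.40377904]
```

View pics/side1.png

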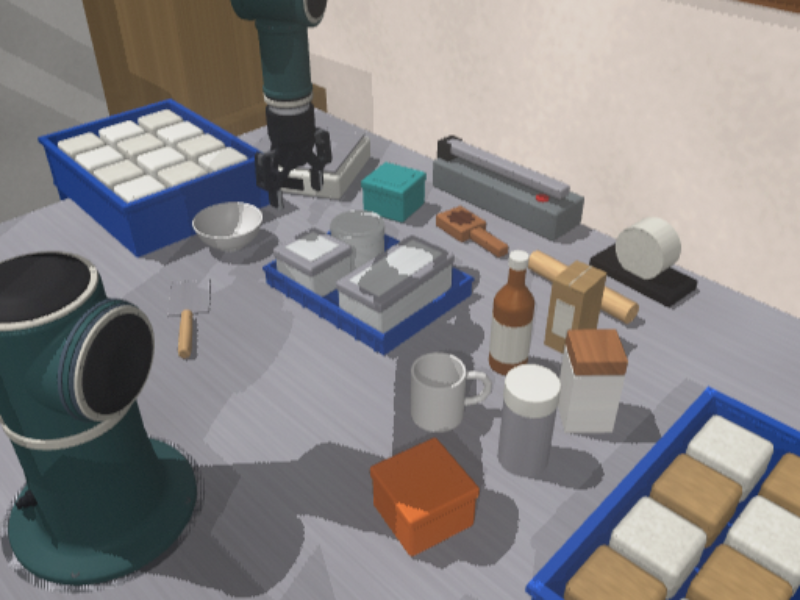

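```bash
python3 - <<'E'
from h import *
s=ld("side1.pkl")
w=tw(-47,148);
for z in [.095,.1,.105,.11,.115]: print(z,proj(s,[w[0],w[1],z])[0],proj(s,[*tw(48,148),z])[0])
crop(s,150,70,240,150,8,"pics/s1.png")
E
```

```text
0.095 [180.14556515 140.22691205] [207.36139253 126.88828728]
0.1 [179.96629197 138.54747624] [207.24999478 125.24937978]
0.105 [179.78618662 136.86024453] [207.13810157 123.60318289]
0.11 [179.60524328 135.16516253] [207.02570958 121.94964788]
0.115 [179.42345609 133.46217531] [206.91281546 120.28872556]
```

View pics/s1.png

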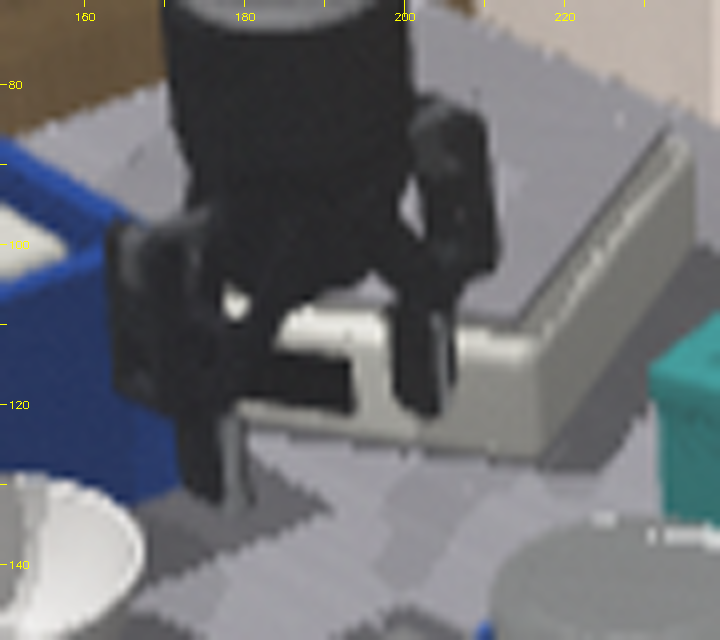

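```bash
python3 -m jog '[[0,0,-40,0,83],[0,0,-68,0,83],[0,0,-68,0,83],[0,-8,-68,0,83],[1,-20,-68,0,83],[1,-30,-68,0,83],[1,-38,-68,0,83],[2,-45,-68,0,83],[2,-52,-68,0,83],[2,-59,-68,0,83]]'
python3 - <<'E'
from h import *
from workcell import bot
s=bot.read_state();st(s);p=s["tool_pos"];print(wt(p))
for n in ["top","side"]:
    c=bot.read_camera(n);pickle.dump(c,open(f"{n}2.pkl","wb"))
a=cv2.resize(ld("top2.pkl")["pixels"][130:260,150:310,::-1],None,fx=4.5,fy=4.5)
cv2.imwrite("pics/top2.png",a)
E
```

```text
time: 2.75
tool_pos: [0.5196, 0.2033, 0.0596]
tcp_rot: [-1.223, 1.181, -1.181]
wrist_force: [0.3, 5.4, 4.0]
width: 0.968
t 2.75 pos [519.6 203.3  59.6] jaw ang 2.14 y [ 0.003  0.002 -1.   ] F [0.3 5.4 4. ] w 82.7 q [0.33 0.25 2.03 0.   0.87 0.29]
[  1.65909843 101.58544608]
```

View pics/top2.png

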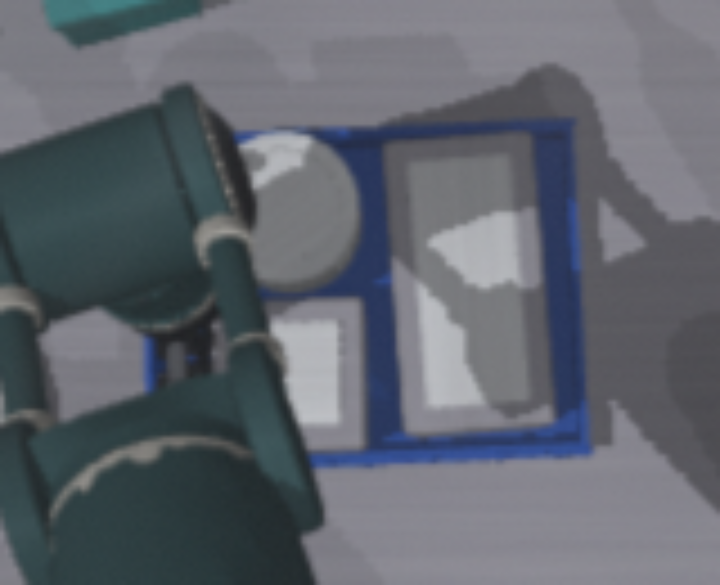

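```bash
python3 -m jog '[[0,-6,0,0,83],[0,-11,0,0,83],[0,-16,0,0,83],[0,-20,0,0,83],[0,-24,0,0,83],[0,-27,0,0,83],[0,-29,0,0,83],[0,-31,0,0,83],[0,-32,0,0,83],[0,-33,0,0,83]]'
python3 - <<'E'
from h import *
from workcell import bot
s=bot.read_state();st(s);p=s["tool_pos"];print(wt(p))
for n in ["top","side"]:
    c=bot.read_camera(n);pickle.dump(c,open(f"{n}3.pkl","wb"))
a=cv2.resize(ld("top3.pkl")["pixels"][130:260,150:310,::-1],None,fx=4,fy=4)
b=cv2.resize(ld("side3.pkl")["pixels"][90:250,150:320,::-1],None,fx=4,fy=4)
cv2.imwrite("pics/top3.png",a);cv2.imwrite("pics/side3.png",b)
E
```

```text
time: 4.1
tool_pos: [0.5191, 0.1708, 0.0591]
tcp_rot: [-1.224, 1.181, -1.181]
wrist_force: [-0.2, 7.5, 4.0]
width: 0.974
t 4.1 pos [519.1 170.8  59.1] jaw ang 2.16 y [ 0.002  0.002 -1.   ] F [-0.2  7.5  4. ] w 83.2 q [0.27 0.23 2.05 0.   0.86 0.23]
[-0.13333734 69.1401811 ]
```

View pics/top3.png

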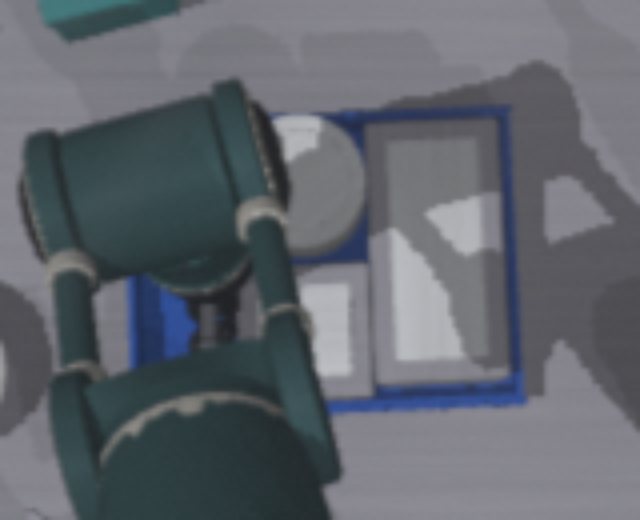

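View pics/side3.png

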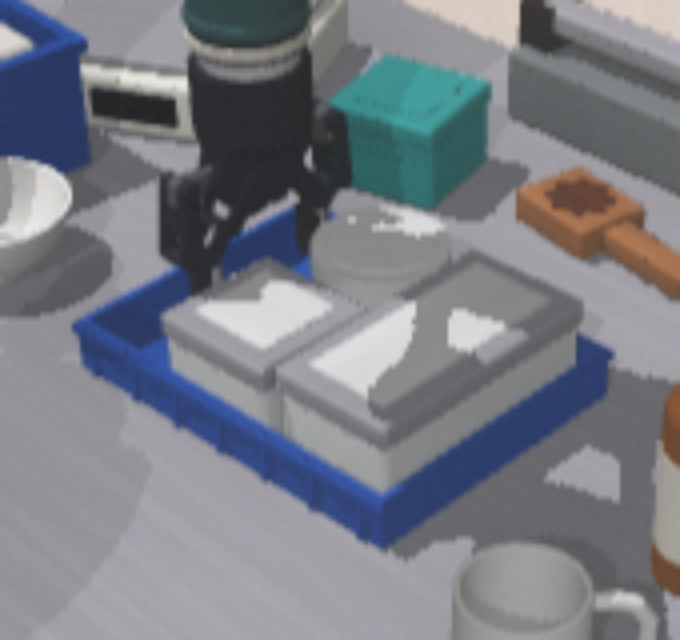

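```bash
python3 -m jog '[[0,-1,0,0,83],[0,-1.5,0,0,83],[0,-2,0,0,83],[0,-2.5,0,0,83],[0,-3,0,0,83],[0,-3.5,0,0,83],[0,-4,0,0,83],[0,-4.5,0,0,83],[0,-5,0,0,83],[0,-5,0,0,83]]'
python3 - <<'E'
from h import *
from workcell import bot
s=bot.read_state();st(s);p=s["tool_pos"];print(wt(p))
c=bot.read_camera("side");b=cv2.resize(c["pixels"][110:250,150:320,::-1],None,fx=4.6,fy=4.6,interpolation=cv2.INTER_CUBIC)
cv2.imwrite("pics/side4.png",b)
E
```

```text
time: 5.45
tool_pos: [0.5192, 0.1659, 0.0591]
tcp_rot: [-1.223, 1.181, -1.181]
wrist_force: [0.9, 6.9, 2.9]
width: 0.968
t 5.45 pos [519.2 165.9  59.1] jaw ang 2.14 y [ 0.002  0.002 -1.   ] F [0.9 6.9 2.9] w 82.7 q [0.26 0.23 2.05 0.   0.86 0.22]
[-0.15314192 64.20849817]
```

View pics/side4.png

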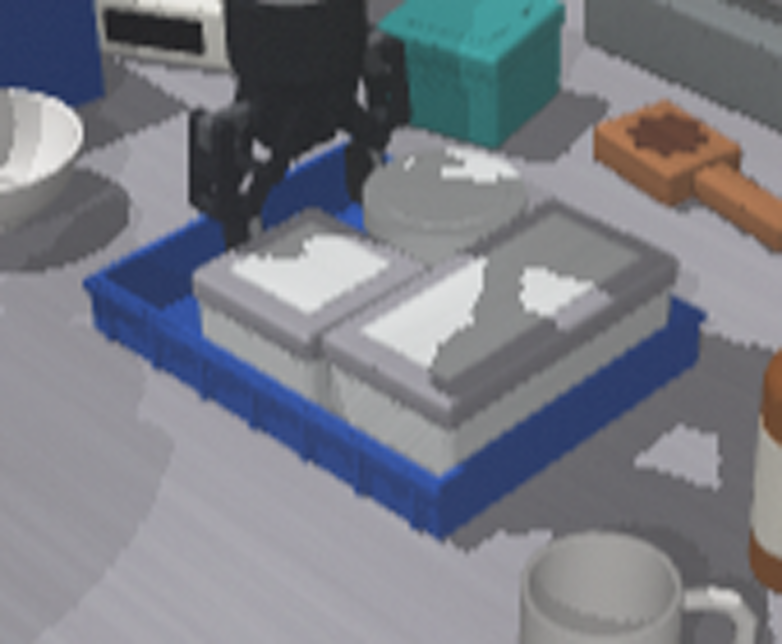

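```bash
python3 -m jog '[[0,-1,0,0,83],[0,-1.5,0,0,83],[0,-2,0,0,83],[0,-2,0,0,83],[0,5,0,0,83],[0,12,0,0,83],[0,12,40,0,83],[0,0,100,0,83],[0,-50,140,0,83],[0,-110,160,0,83]]'
python3 - <<'E'
from h import *
from workcell import bot
s=bot.read_state();st(s);p=s["tool_pos"];print(wt(p))
c=bot.read_camera("top");pickle.dump(c,open("top5.pkl","wb"))
print(proj(c,[[.412,-.3045,0],[.5287,-.3147,0]]))
E
```

```text
time: 6.75
tool_pos: [0.5194, 0.056, 0.2204]
tcp_rot: [-1.226, 1.176, -1.181]
wrist_force: [0.5, -0.4, -0.3]
width: 0.972
t 6.75 pos [519.4  56.  220.4] jaw ang 2.33 y [ 0.004 -0.    -1.   ] F [ 0.5 -0.4 -0.3] w 83.0 q [ 0.06 -0.    1.97 -0.    1.17  0.02]
[ -4.13674011 -45.62147464]
[[373.34103288 233.83916523]
 [375.33693027 193.21850076]]
```

```bash
python3 - <<'E'
from h import *
s=ld("side0.pkl");c=ld("top0.pkl");w=ld("wrist0.pkl")
print("wristcam",-np.array(w["R"]).T@w["t"])
def ring(p,r,z): a=np.linspace(0,2*np.pi,60); return np.c_[p[0]+r*np.cos(a),p[1]+r*np.sin(a),0*a+z]
def box(p,a,lx,ly,z):
    a=np.radians(a);R=np.array([[np.cos(a),-np.sin(a)],[np.sin(a),np.cos(a)]])
    q=np.array([(-1,-1),(1,-1),(1,1),(-1,1),(-1,-1)])*[lx/2,ly/2]@R.T+p; return np.c_[q,np.full(5,z)]
print("box edges",back(c,[(437,175),(445,300)],.1),back(c,[(437,175),(445,300)],.13))
for cam,n,(u0,v0,u1,v1) in [(s,"s",(310,140,430,320)),(c,"c",(310,120,430,260))]:
    k=4; im=cv2.resize(cam["pixels"][v0:v1,u0:u1,::-1],None,fx=k,fy=k,interpolation=cv2.INTER_CUBIC)
    for X in [ring((.4128,-.3045),.033,0),ring((.4128,-.3045),.033,.13),box((.5287,-.3147),45.6,.064,.064,.125),box((.5287,-.3147),45.6,.064,.064,0),box((.6448,-.2115),4.4,.064,.05,.12),box((.6448,-.2115),4.4,.064,.05,0),ring((.5385,-.1784),.028,0)]:
        u=((proj(cam,X)-[u0,v0]+.5)*k).astype(np.int32); cv2.polylines(im,[u],False,(0,0,255),1)
    cv2.imwrite(f"pics/ov_{n}.png",im[:600])
E
```

```text
wristcam [0.15109501 0.66182335 0.37171556]
box edges [[ 0.56455755 -0.45668338  0.1       ]
 [ 0.23553721 -0.45942728  0.1       ]] [[ 0.55964218 -0.44480859  0.13      ]
 [ 0.23854903 -0.44748638  0.13      ]]
```

View pics/ov_s.png

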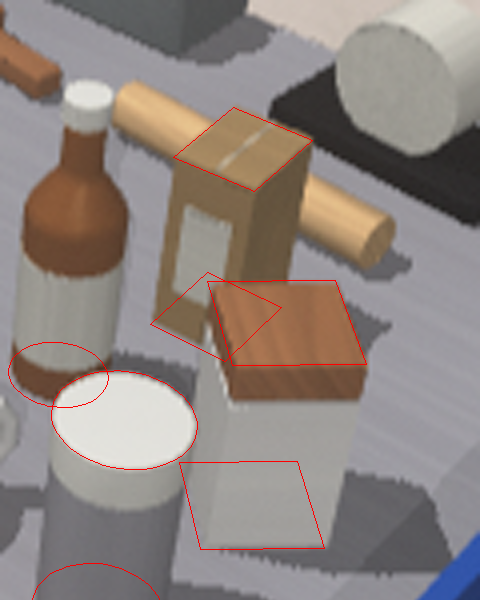

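View pics/ov_c.png

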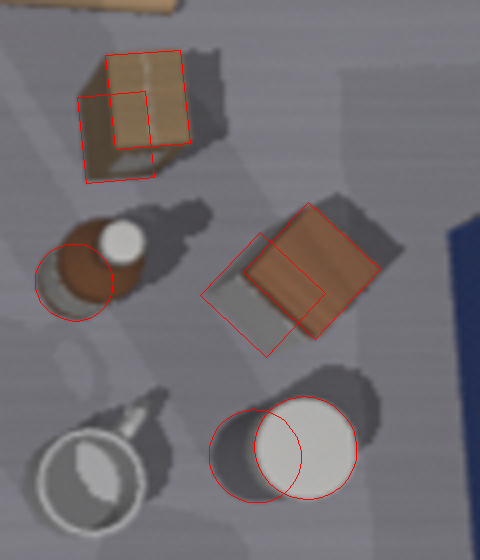

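```bash
python3 -m jog '[[-8,-35,0,6,85],[-22,-80,0,14,85],[-36,-125,0,23,85],[-50,-170,0,32,85],[-64,-215,0,41,85],[-78,-260,0,50,85],[-92,-305,0,57.7,85],[-102,-345,-20,57.7,85],[-106.6,-360.5,-40,57.7,85],[-106.6,-360.5,-60,57.7,85]]' 35
python3 - <<'E'
from h import *
from workcell import bot
s=bot.read_state();st(s);p=s["tool_pos"];print((np.array([412.8,-304.5,100])-p*1000).round(1))
E
```

```text
time: 8.05
tool_pos: [0.4106, -0.305, 0.1563]
tcp_rot: [-1.531, 0.415, -0.413]
wrist_force: [0.2, 0.1, -0.0]
width: 0.993
t 8.05 pos [ 410.6 -305.   156.3] jaw ang 59.74 y [-0.002  0.    -1.   ] F [ 0.2  0.1 -0. ] w 84.8 q [-0.69  0.04  2.05 -0.    1.05 -1.73]
[  2.2   0.5 -56.3]
```

```bash
python3 -m jog '[[1,0,-20,0,85],[1.5,0,-40,0,85],[1.5,0,-58,0,85],[1.5,0,-58,0,85],[1.5,0,-58,0,60],[1.5,0,-58,0,50],[1.5,0,-58,0,50],[1.5,0,-58,0,50],[1.5,0,-58,0,50],[1.5,0,-58,0,50]]' 35
python3 - <<'E'
from h import *
from workcell import bot
s=bot.read_state();st(s)
for n in ["side","top"]:
    c=bot.read_camera(n);pickle.dump(c,open(n+"6.pkl","wb"))
crop(ld("side6.pkl"),250,130,410,320,3,"pics/s6.png")
E
```

```text
time: 9.3
tool_pos: [0.4138, -0.3043, 0.1004]
tcp_rot: [-1.532, 0.411, -0.413]
wrist_force: [-0.6, -0.8, 4.8]
width: 0.762
t 9.3 pos [ 413.8 -304.3  100.4] jaw ang 59.89 y [ 0.001 -0.001 -1.   ] F [-0.6 -0.8  4.8] w 65.1 q [-0.68  0.11  2.09 -0.    0.93 -1.73]
```

View pics/s6.png

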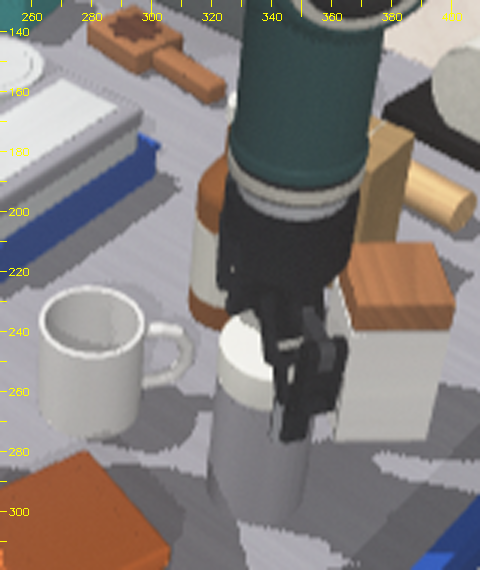

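```bash
python3 - <<'E'
from h import *
c=ld("top6.pkl")
u0,v0,u1,v1=170,145,295,245;k=6
im=cv2.resize(c["pixels"][v0:v1,u0:u1,::-1],None,fx=k,fy=k,interpolation=cv2.INTER_CUBIC)
def q(x0,x1,y0,y1,z):
    P=[[*tw(x,y),z] for x,y in [(x0,y0),(x1,y0),(x1,y1),(x0,y1),(x0,y0)]]
    cv2.polylines(im,[((proj(c,P)-[u0,v0]+.5)*k).astype(np.int32)],False,(0,0,255),1)
q(-103,103,-136,136,.036);q(-98,98,-131,131,.036);q(-98,98,-131,53,.075)
cv2.imwrite("pics/t6.png",im)
E
```

```text
(no output)
```

View pics/t6.png

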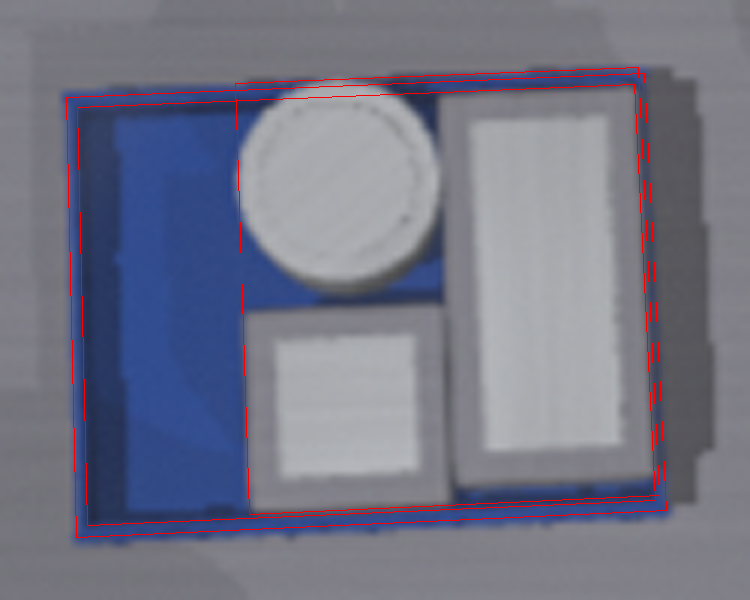

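```bash
python3 - <<'E'
from h import *
for n,x in [("can",-61),("caddy",8),("carton",69)]: print(n,(tw(x,92)*1000).round(1))
print((tw(-61,92)*1000-[413.8,-304.3]).round(1))
E
python3 -m jog '[[0,0,30,0,50],[0,0,80,0,50],[2,20,115,3,50],[4,65,120,9,50],[8,115,120,15,50],[13,165,120,20,50],[18,215,120,25,50],[24,270,120,30,50],[29,325,120,32.3,50],[34,380,120,32.3,50]]' 35
python3 - <<'E'
from h import *
from workcell import bot
s=bot.read_state();st(s);p=s["tool_pos"];print((tw(-61,92)*1000-p[:2]*1000).round(1))
E
```

```text
can [457.4 191.3]
caddy [526.3 193.9]
carton [587.3 196.2]
[ 43.6 495.6]
time: 10.65
tool_pos: [0.4461, 0.0778, 0.2184]
tcp_rot: [-1.571, -0.029, 0.032]
wrist_force: [0.3, -0.5, -2.4]
width: 0.767
t 10.65 pos [446.1  77.8 218.4] jaw ang 92.21 y [-0.002 -0.    -1.   ] F [ 0.3 -0.5 -2.4] w 65.5 q [ 0.12 -0.14  2.1  -0.    1.18 -1.49]
[ 11.2 113.5]
```

```bash
python3 -m jog '[[4,40,0,0,50],[8,85,0,0,50],[11,113,0,0,50],[11,113,-10,0,50],[11,113,-25,0,50],[11,113,-40,0,50],[11,113,-50,0,50],[11,113,-60,0,50],[11,113,-60,0,50],[11,113,-60,0,50]]' 35
python3 - <<'E'
from h import *
from workcell import bot
s=bot.read_state();st(s);p=s["tool_pos"];print((tw(-61,92)*1000-p[:2]*1000).round(1))
c=bot.read_camera("side");pickle.dump(c,open("side7.pkl","wb"));crop(c,150,60,330,230,3.5,"pics/s7.png")
E
```

```text
time: 11.9
tool_pos: [0.4586, 0.1892, 0.16]
tcp_rot: [-1.57, -0.031, 0.029]
wrist_force: [0.2, 0.8, -2.1]
width: 0.762
t 11.9 pos [458.6 189.2 160. ] jaw ang 92.18 y [ 0.001  0.    -1.   ] F [ 0.2  0.8 -2.1] w 65.1 q [ 0.34  0.01  2.08 -0.    1.05 -1.27]
[-1.3  2.1]
```

View pics/s7.png

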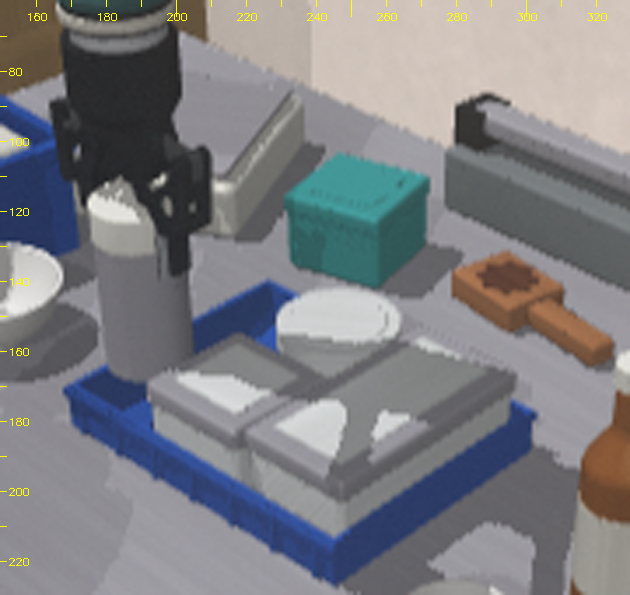

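```bash
python3 -m jog '[[-1,2,-15,0,50],[-1,2,-30,0,50],[-1,2,-42,0,50],[-1,2,-48,0,50],[-1,2,-51,0,50],[-1,2,-53,0,50],[-1,2,-54.5,0,50],[-1,2,-54.5,0,50],[-1,2,-54.5,0,75],[-1,2,-54.5,0,80]]' 35
python3 - <<'E'
from h import *
from workcell import bot
s=bot.read_state();st(s);p=s["tool_pos"];print((tw(-61,92)*1000-p[:2]*1000).round(1))
E
```

```text
time: 13.2
tool_pos: [0.4577, 0.1914, 0.1056]
tcp_rot: [-1.57, -0.031, 0.029]
wrist_force: [0.2, -0.2, 0.1]
width: 0.934
t 13.2 pos [457.7 191.4 105.6] jaw ang 92.19 y [ 0.001  0.    -1.   ] F [ 0.2 -0.2  0.1] w 79.7 q [ 0.35  0.07  2.13 -0.    0.94 -1.26]
[-0.3 -0. ]
```

```bash
python3 -m jog '[[0,0,25,0,82],[0,0,70,0,82],[0,-20,115,-3,82],[0,-65,145,-10,82],[0,-120,150,-17,82],[0,-180,150,-24,82],[5,-240,150,-31,82],[12,-300,150,-38,82],[25,-355,150,-44,82],[40,-405,150,-46.6,82]]' 35
python3 - <<'E'
from h import *
from workcell import bot
s=bot.read_state();st(s);p=s["tool_pos"];print((np.array([528.7,-314.7,102])-p*1000).round(1))
c=bot.read_camera("top");pickle.dump(c,open("top8.pkl","wb"));crop(c,170,145,295,245,6,"pics/t8.png")
E
```

```text
time: 14.45
tool_pos: [0.4974, -0.2161, 0.2556]
tcp_rot: [-1.484, 0.607, -0.609]
wrist_force: [-0.4, 0.4, 0.1]
width: 0.957
t 14.45 pos [ 497.4 -216.1  255.6] jaw ang 45.41 y [ 0.001 -0.    -1.   ] F [-0.4  0.4  0.1] w 81.8 q [-0.46  0.01  1.89  0.    1.24 -1.25]
[  31.3  -98.6 -153.6]
```

View pics/t8.png

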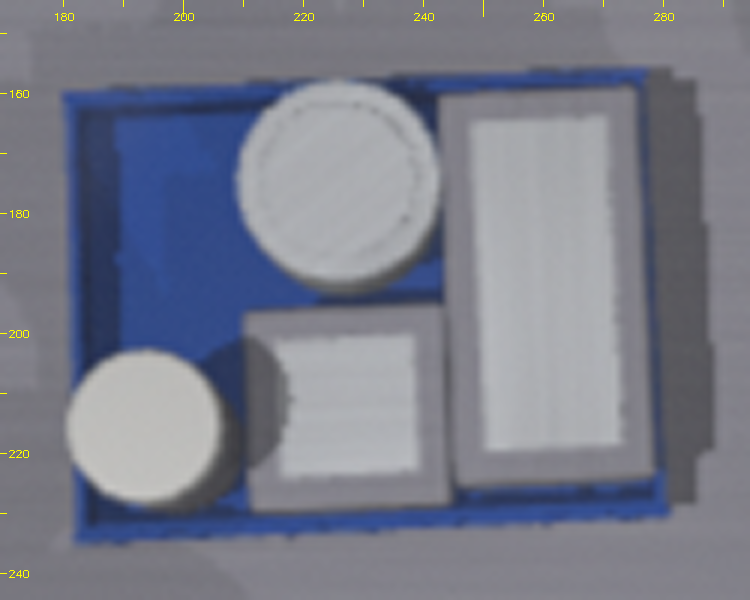

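```bash
python3 -m jog '[[12,-40,0,0,84],[25,-80,-20,0,84],[31,-98.5,-50,0,84],[31,-98.5,-80,0,84],[31,-98.5,-80,0,84],[31,-98.5,-115,0,84],[31,-98.5,-145,0,84],[31,-98.5,-154,0,84],[31,-98.5,-154,0,84],[31,-98.5,-154,0,60]]' 35
python3 - <<'E'
from h import *
from workcell import bot
s=bot.read_state();st(s);p=s["tool_pos"];print((np.array([528.7,-314.7,102])-p*1000).round(1))
print(wt(back(ld("top8.pkl"),(193.7,215.6),.135)[0]))
E
```

```text
time: 15.75
tool_pos: [0.5295, -0.313, 0.1032]
tcp_rot: [-1.485, 0.603, -0.608]
wrist_force: [0.2, -0.2, 0.7]
width: 0.795
t 15.75 pos [ 529.5 -313.   103.2] jaw ang 45.6 y [ 0.003 -0.002 -1.   ] F [ 0.2 -0.2  0.7] w 67.9 q [-0.57  0.29  1.88 -0.    0.98 -1.37]
[-0.8 -1.7 -1.2]
[-61.76806179  90.94290317]
```

```bash
python3 -m jog '[[0,0,0,0,50],[0,0,0,0,50],[0,0,0,0,50],[0,0,25,0,50],[-5,0,75,0,50],[-35,20,120,3,50],[-75,45,150,10,50],[-85,100,150,18,50],[-85,155,150,25,50],[-85,210,150,32,50]]' 35
python3 - <<'E'
from h import *
from workcell import bot
s=bot.read_state();st(s);p=s["tool_pos"];print((tw(9,91)*1000-p[:2]*1000).round(1))
c=bot.read_camera("side");pickle.dump(c,open("side9.pkl","wb"));crop(c,200,60,410,300,2.5,"pics/s9.png")
E
```

```text
time: 17.0
tool_pos: [0.4424, -0.1008, 0.2511]
tcp_rot: [-1.564, 0.168, -0.168]
wrist_force: [1.2, -0.6, -2.3]
width: 0.744
t 17.0 pos [ 442.4 -100.8  251.1] jaw ang 77.74 y [ 0.001  0.    -1.   ] F [ 1.2 -0.6 -2.3] w 63.5 q [-0.28 -0.16  2.06  0.    1.24 -1.64]
[ 85.  293.7]
```

View pics/s9.png

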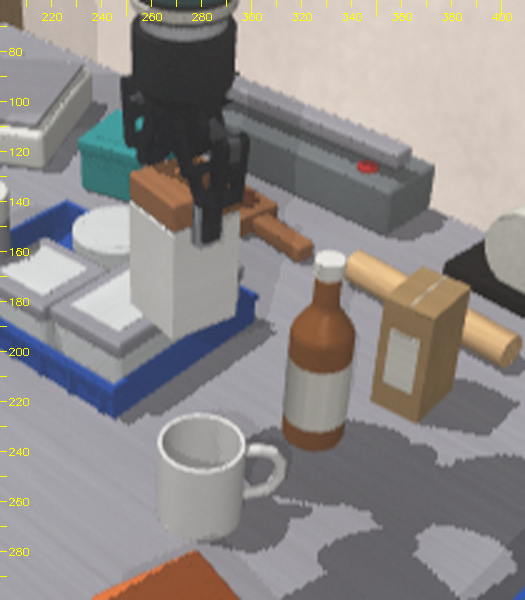

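```bash
python3 -m jog '[[5,40,5,4,50],[15,95,5,9,50],[30,150,5,14.4,50],[50,200,5,14.4,50],[70,250,5,14.4,50],[83,290,5,14.4,50],[83,295,5,14.4,50],[83,295,-10,14.4,50],[83,295,-40,14.4,50],[83,295,-75,14.4,50]]' 35
python3 - <<'E'
from h import *
from workcell import bot
s=bot.read_state();st(s);p=s["tool_pos"];print(wt(p),(tw(7,92)*1000-p[:2]*1000).round(1))
E
```

```text
time: 18.3
tool_pos: [0.5258, 0.1911, 0.1748]
tcp_rot: [-1.571, -0.026, 0.026]
wrist_force: [-0.4, -0.0, -3.0]
width: 0.745
t 18.3 pos [525.8 191.1 174.8] jaw ang 91.89 y [ 0. -0. -1.] F [-0.4 -0.  -3. ] w 63.6 q [ 0.3   0.11  1.94 -0.    1.09 -1.3 ]
[ 7.37398756 89.15047363] [-0.5  2.8]
```

```bash
python3 -m jog '[[-0.5,1.5,-10,0,50],[-0.5,2.5,-20,0,50],[-0.5,2.5,-32,0,50],[-0.5,2.5,-44,0,50],[-0.5,2.5,-54,0,50],[-0.5,2.5,-60,0,50],[-0.5,2.5,-64,0,50],[-0.5,2.5,-66,0,50],[-0.5,2.5,-67,0,50],[-0.5,2.5,-67,0,50]]' 35
python3 - <<'E'
from h import *
from workcell import bot
s=bot.read_state();st(s);p=s["tool_pos"];print(wt(p),(tw(7,92)*1000-p[:2]*1000).round(1))
c=bot.read_camera("side");pickle.dump(c,open("side10.pkl","wb"));crop(c,150,60,330,230,3.5,"pics/s10.png")
E
```

```text
time: 19.55
tool_pos: [0.5259, 0.1952, 0.1093]
tcp_rot: [-1.571, -0.028, 0.027]
wrist_force: [0.1, 0.3, -2.7]
width: 0.74
t 19.55 pos [525.9 195.2 109.3] jaw ang 91.99 y [ 0.  0. -1.] F [ 0.1  0.3 -2.7] w 63.2 q [ 0.31  0.19  1.99  0.    0.97 -1.29]
[ 7.60357448 93.32744611] [-0.6 -1.3]
```

View pics/s10.png

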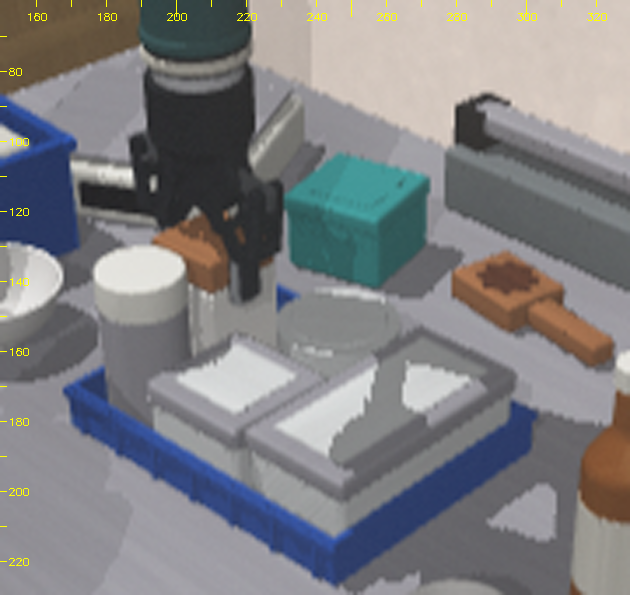

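```bash
python3 -m jog '[[0,0,-1,0,50],[0,0,-2,0,50],[0,0,-3,0,50],[0,0,-3,0,50],[0,0,-3,0,72],[0,0,-3,0,80],[0,0,-3,0,80],[0,0,20,0,80],[0,0,65,0,80],[0,-10,115,-4,80]]' 35
python3 - <<'E'
from h import *
from workcell import bot
s=bot.read_state();st(s);p=s["tool_pos"];print((np.array([644.8,-211.5,98])-p*1000).round(1))
E
```

```text
time: 20.85
tool_pos: [0.525, 0.1853, 0.2241]
tcp_rot: [-1.571, 0.03, -0.027]
wrist_force: [0.3, 0.1, -0.4]
width: 0.937
t 20.85 pos [525.  185.3 224.1] jaw ang 87.93 y [-0.002 -0.001 -1.   ] F [ 0.3  0.1 -0.4] w 80.0 q [ 0.29  0.07  1.89  0.    1.18 -1.24]
[ 119.8 -396.8 -126.1]
```

```bash
python3 -m jog '[[20,-30,6,-7,84],[40,-75,6,-15,84],[65,-125,6,-24,84],[85,-175,6,-34,84],[100,-225,6,-44,84],[112,-275,6,-54,84],[118,-325,6,-64,84],[120,-370,0,-74,84],[120,-397,-20,-83.5,84],[120,-397,-60,-83.5,84]]' 35
python3 - <<'E'
from h import *
from workcell import bot
s=bot.read_state();st(s);p=s["tool_pos"];print((np.array([644.8,-211.5,98])-p*1000).round(1))
c=bot.read_camera("top");pickle.dump(c,open("top11.pkl","wb"));crop(c,170,145,295,245,6,"pics/t11.png")
c=bot.read_camera("side");crop(c,290,60,410,250,3,"pics/s11.png")
E
```

```text
time: 22.1
tool_pos: [0.6473, -0.2152, 0.1655]
tcp_rot: [-1.242, 1.15, -1.159]
wrist_force: [-0.4, 0.6, -0.4]
width: 0.981
t 22.1 pos [ 647.3 -215.2  165.5] jaw ang 4.24 y [ 0.005 -0.002 -1.   ] F [-0.4  0.6 -0.4] w 83.8 q [-0.36  0.34  1.68 -0.    1.12 -0.43]
[ -2.5   3.7 -67.5]
```

View pics/t11.png

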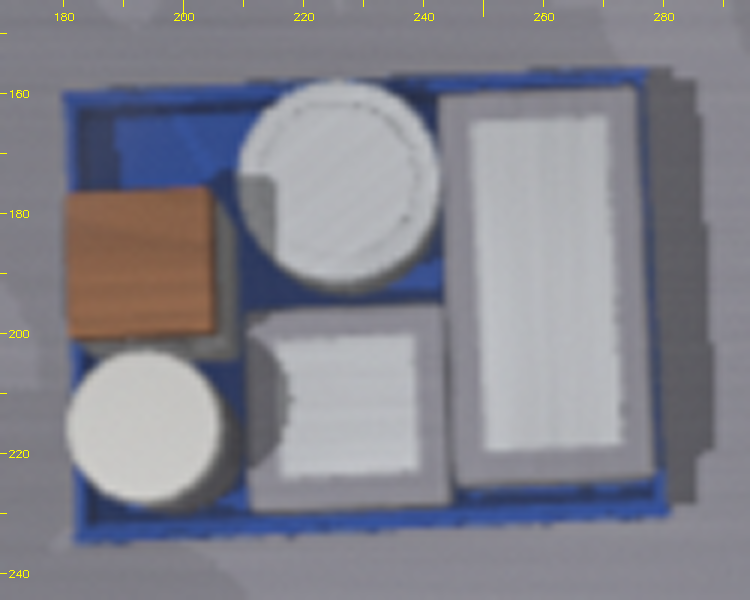

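View pics/s11.png

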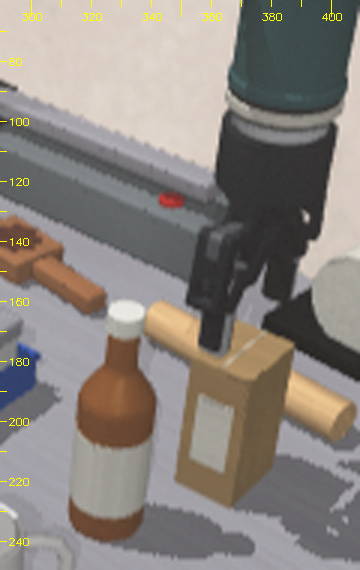

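```bash
python3 -m jog '[[-2,3.5,0,0,84],[-2,3.5,0,0,84],[-2,3.5,0,0,84],[-2,3.5,-5,0,84],[-2,3.5,-5,0,84],[-2,3.5,-5,0,84],[-2,3.5,-5,0,84],[-2,3.5,-5,0,84],[-2,3.5,-5,0,84],[-2,3.5,-5,0,84]]' 30
python3 - <<'E'
from h import *
from workcell import bot
for i in range(4):
    s=bot.read_state();st(s);p=s["tool_pos"];print((np.array([644.8,-211.5,98])-p*1000).round(1)); bot.read_camera("wrist")
P=back(ld("top11.pkl"),[(180.5,176),(204,175.5),(205.5,200),(181,201)],.13)
print([wt(x).round(1) for x in P], wt(P.mean(0)))
E
```

```text
time: 23.45
tool_pos: [0.6438, -0.2083, 0.1591]
tcp_rot: [-1.245, 1.151, -1.151]
wrist_force: [-0.1, 0.5, 0.1]
width: 0.987
t 23.45 pos [ 643.8 -208.3  159.1] jaw ang 4.49 y [ 0. -0. -1.] F [-0.1  0.5  0.1] w 84.2 q [-0.35  0.34  1.69 -0.    1.11 -0.43]
[  1.   -3.2 -61.1]
t 23.5 pos [ 643.7 -208.3  159.1] jaw ang 4.49 y [-0.  0. -1.] F [-0.6  0.1  0.3] w 84.0 q [-0.35  0.34  1.69  0.    1.11 -0.43]
[  1.1  -3.2 -61.1]
t 23.55 pos [ 643.7 -208.3  159.1] jaw ang 4.49 y [-0.  0. -1.] F [-0.6 -0.  -0.7] w 84.1 q [-0.35  0.34  1.69  0.    1.11 -0.43]
[  1.1  -3.2 -61.1]
t 23.6 pos [ 643.7 -208.3  159.1] jaw ang 4.49 y [-0. -0. -1.] F [ 0.4  0.  -0. ] w 83.8 q [-0.35  0.34  1.69 -0.    1.11 -0.43]
[  1.1  -3.2 -61.1]
[array([ 43.4, 123. ]), array([42.1, 62. ]), array([-22.2,  60. ]), array([-22.1, 123.3])] [10.30388067 92.0701795 ]
```

```bash
python3 -m jog '[[1,-3.2,0,0,84],[1,-3.2,-15,0,84],[1,-3.2,-35,0,84],[1,-3.2,-52,0,84],[1,-3.2,-59,0,84],[1,-3.2,-59,0,84],[1,-3.2,-59,0,60],[1,-3.2,-59,0,50],[1,-3.2,-59,0,50],[1,-3.2,-59,0,50]]' 30
python3 - <<'E'
from h import *
from workcell import bot
s=bot.read_state();st(s);p=s["tool_pos"]
c=bot.read_camera("side");crop(c,290,60,410,250,3,"pics/s12.png")
E
```

```text
time: 24.9
tool_pos: [0.6455, -0.2118, 0.1011]
tcp_rot: [-1.244, 1.15, -1.153]
wrist_force: [1.2, -0.6, 2.7]
width: 0.748
t 24.9 pos [ 645.5 -211.8  101.1] jaw ang 4.49 y [ 0.002 -0.001 -1.   ] F [ 1.2 -0.6  2.7] w 63.9 q [-0.35  0.4   1.73  0.    1.01 -0.43]
```

View pics/s12.png

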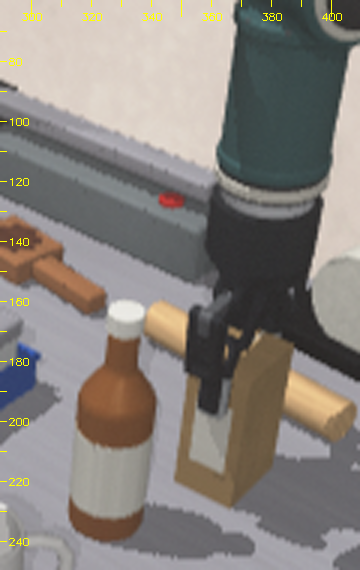

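```bash
python3 -m jog '[[0,0,30,0,50],[0,0,80,0,50],[0,20,125,5,50],[0,65,150,15,50],[0,115,150,25,50],[0,165,150,35,50],[-5,215,150,45,50],[-20,265,150,55,50],[-35,315,150,65,50],[-50,365,150,75,50]]' 30
python3 - <<'E'
from h import *
from workcell import bot
s=bot.read_state();st(s);p=s["tool_pos"];print(wt(p),(tw(70,92)*1000-p[:2]*1000).round(1))
E
```

```text
time: 26.2
tool_pos: [0.5931, 0.1548, 0.2489]
tcp_rot: [-1.567, 0.141, -0.138]
wrist_force: [0.5, 0.3, -2.1]
width: 0.744
t 26.2 pos [593.1 154.8 248.9] jaw ang 79.81 y [-0.002 -0.001 -1.   ] F [ 0.5  0.3 -2.1] w 63.5 q [ 0.21  0.15  1.75 -0.    1.24 -1.18]
[73.28971197 50.34740959] [-4.9 41.5]
```

```bash
python3 -m jog '[[-2,20,0,8,50],[-5,41,0,12.3,50],[-5,41.5,0,12.3,50],[-5,41.5,-30,12.3,50],[-5,41.5,-60,12.3,50],[-5,41.5,-80,12.3,50],[-5,41.5,-80,12.3,50],[-5,41.5,-80,12.3,50],[-5,41.5,-80,12.3,50],[-5,41.5,-80,12.3,50]]' 30
python3 - <<'E'
from h import *
from workcell import bot
s=bot.read_state();st(s);p=s["tool_pos"];print(wt(p),(tw(70,92)*1000-p[:2]*1000).round(1))
c=bot.read_camera("side");pickle.dump(c,open("side13.pkl","wb"));crop(c,150,60,330,230,3.5,"pics/s13.png")
c=bot.read_camera("top");pickle.dump(c,open("top13.pkl","wb"));crop(c,170,145,295,245,6,"pics/t13.png")
E
```

```text
time: 27.45
tool_pos: [0.5904, 0.1952, 0.1714]
tcp_rot: [-1.57, -0.026, 0.023]
wrist_force: [-0.8, 0.6, -2.2]
width: 0.746
t 27.45 pos [590.4 195.2 171.4] jaw ang 91.78 y [ 0.002  0.001 -1.   ] F [-0.8  0.6 -2.2] w 63.7 q [ 0.28  0.23  1.81 -0.    1.1  -1.32]
[72.0980656  90.84254074] [-2.1  1.1]
```

View pics/s13.png

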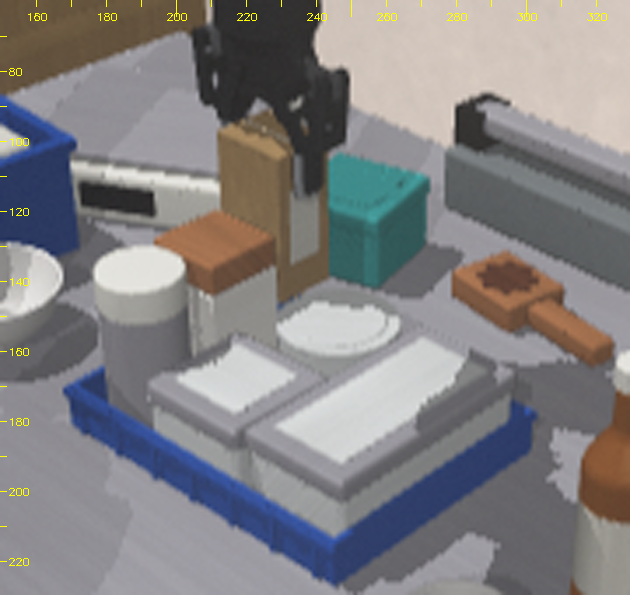

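View pics/t13.png

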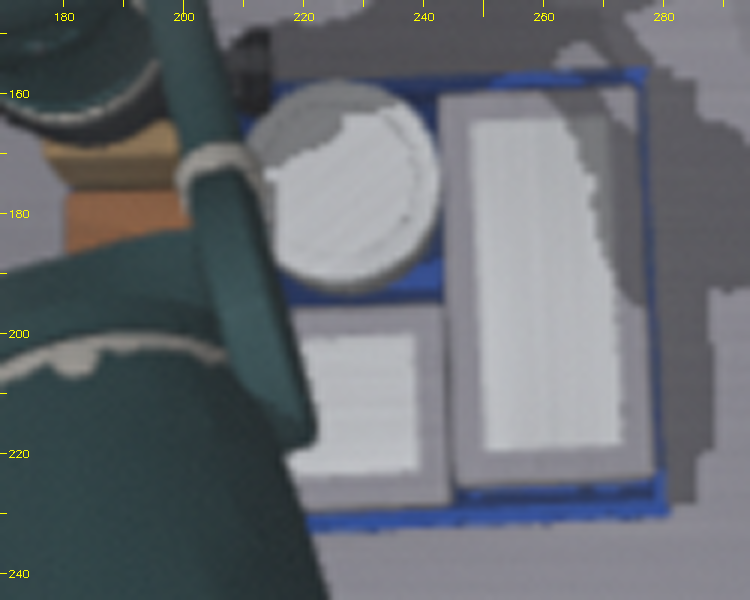

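```bash
python3 - <<'E'
from h import *
s=ld("side13.pkl")
crop(s,185,110,240,165,11,"pics/s14.png")
u0,v0=185,110;k=11
im=cv2.imread("pics/s14.png")
for x,col in [(7.8,(0,0,255)),(10.3,(0,255,0))]:
    P=[[*tw(x+a*32,92.5+b*32),.13] for a,b in [(-1,-1),(1,-1),(1,1),(-1,1),(-1,-1)]]
    cv2.polylines(im,[((proj(s,P)-[u0,v0]+.5)*k).astype(np.int32)],False,col,1)
cv2.imwrite("pics/s14.png",im)
E
```

```text
(no output)
```

View pics/s14.png

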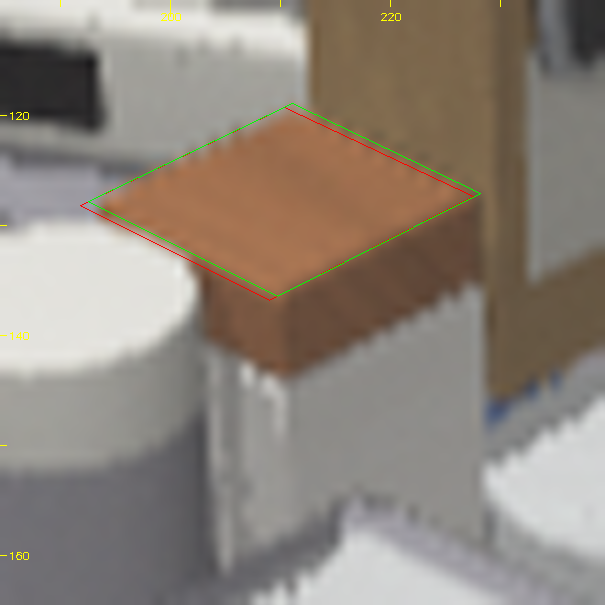

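```bash
python3 - <<'E'
from h import *
s=ld("side13.pkl")
u0,v0,u1,v1=200,85,255,150;k=10
im=cv2.resize(s["pixels"][v0:v1,u0:u1,::-1],None,fx=k,fy=k,interpolation=cv2.INTER_CUBIC)[:600]
for x,col in [(72.1,(0,0,255)),(74.1,(0,255,0))]:
  for z in (.071,.191):
    P=[[*tw(x+a*25,90.8+b*32),z] for a,b in [(-1,-1),(1,-1),(1,1),(-1,1),(-1,-1)]]
    cv2.polylines(im,[((proj(s,P)-[u0,v0]+.5)*k).astype(np.int32)],False,col,1)
cv2.imwrite("pics/s15.png",im)
E
```

```text
(no output)
```

View pics/s15.png

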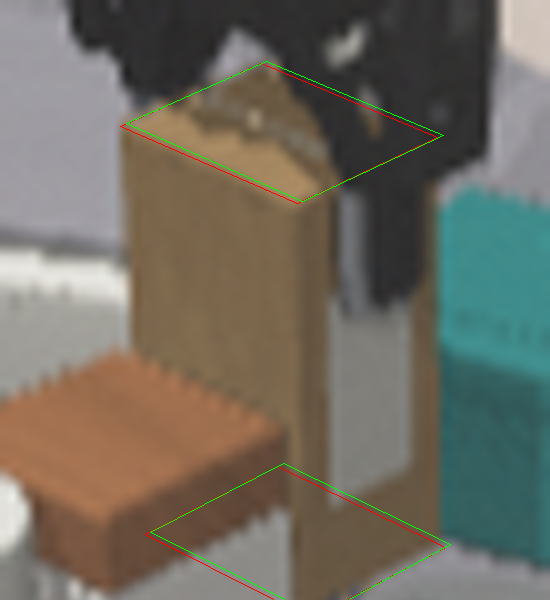

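```bash
python3 -m jog '[[-2,1,0,0.4,50],[-2,1,-8,0.4,50],[-2,1,-16,0.4,50],[-2,1,-24,0.4,50],[-2,1,-32,0.4,50],[-2,1,-40,0.4,50],[-2,1,-48,0.4,50],[-2,1,-56,0.4,50],[-2,1,-62,0.4,50],[-2,1,-63,0.4,50]]' 30
python3 - <<'E'
from h import *
from workcell import bot
s=bot.read_state();st(s);p=s["tool_pos"];print(wt(p),(tw(70,92)*1000-p[:2]*1000).round(1))
c=bot.read_camera("side");pickle.dump(c,open("side16.pkl","wb"));crop(c,170,80,270,180,6,"pics/s16.png")
E
```

```text
time: 28.8
tool_pos: [0.5873, 0.1959, 0.1064]
tcp_rot: [-1.571, -0.029, 0.031]
wrist_force: [-0.9, -0.3, -2.5]
width: 0.745
t 28.8 pos [587.3 195.9 106.4] jaw ang 92.19 y [-0.001 -0.    -1.   ] F [-0.9 -0.3 -2.5] w 63.6 q [ 0.28  0.29  1.86 -0.    0.99 -1.33]
[69.01611925 91.6353454 ] [1.  0.4]
```

View pics/s16.png

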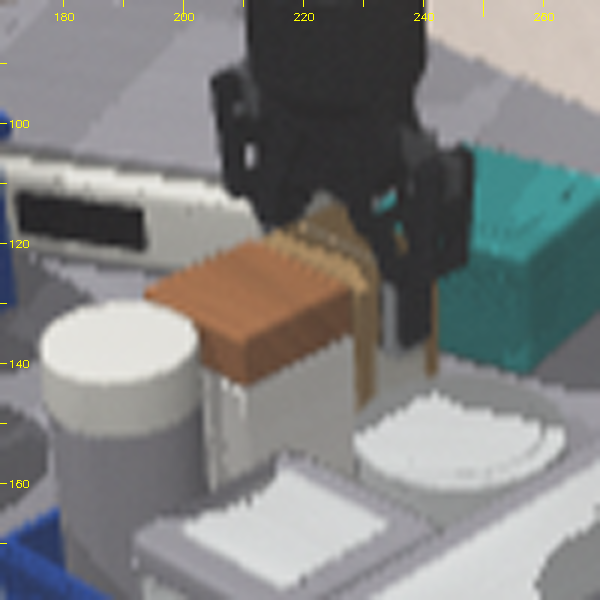

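```bash
python3 -m jog '[[0,0,-1,0,50],[0,0,-2,0,50],[0,0,-2.5,0,50],[0,0,-2.5,0,50],[0,0,-2.5,0,72],[0,0,-2.5,0,80],[0,0,-2.5,0,80],[0,0,20,0,80],[0,0,65,0,80],[0,-10,115,0,80]]' 30
python3 - <<'E'
from h import *
from workcell import bot
s=bot.read_state();st(s)
E
python3 -m jog '[[0,-30,10,0,80],[0,-80,20,0,80],[0,-130,20,0,80],[0,-180,20,0,80],[0,-230,20,0,80],[0,-240,20,0,80],[0,-240,20,0,80],[0,-240,20,0,80],[0,-240,20,0,80],[0,-240,20,0,80]]' 30
python3 - <<'E'
from h import *
from workcell import bot
s=bot.read_state();st(s)
c=bot.read_camera("side");pickle.dump(c,open("side17.pkl","wb"));crop(c,150,80,300,230,4,"pics/s17.png")
c=bot.read_camera("top");pickle.dump(c,open("top17.pkl","wb"));crop(c,165,145,295,245,6,"pics/t17.png")
cv2.imwrite("pics/t17f.png",cv2.resize(c["pixels"][:,:,::-1],(800,600)))
E
```

```text
time: 30.1
tool_pos: [0.587, 0.1862, 0.222]
tcp_rot: [-1.571, -0.029, 0.032]
wrist_force: [-0.5, -0.1, 0.3]
width: 0.935
t 30.1 pos [587.  186.2 222. ] jaw ang 92.23 y [-0.002 -0.    -1.   ] F [-0.5 -0.1  0.3] w 79.8 q [ 0.27  0.18  1.77  0.    1.19 -1.34]
time: 31.35
tool_pos: [0.5878, -0.053, 0.2421]
tcp_rot: [-1.57, -0.031, 0.031]
wrist_force: [1.4, -0.2, 0.1]
width: 0.938
t 31.35 pos [587.8 -53.  242.1] jaw ang 92.27 y [-0.  0. -1.] F [ 1.4 -0.2  0.1] w 80.1 q [-0.13  0.11  1.81  0.    1.22 -1.74]
```

View pics/s17.png

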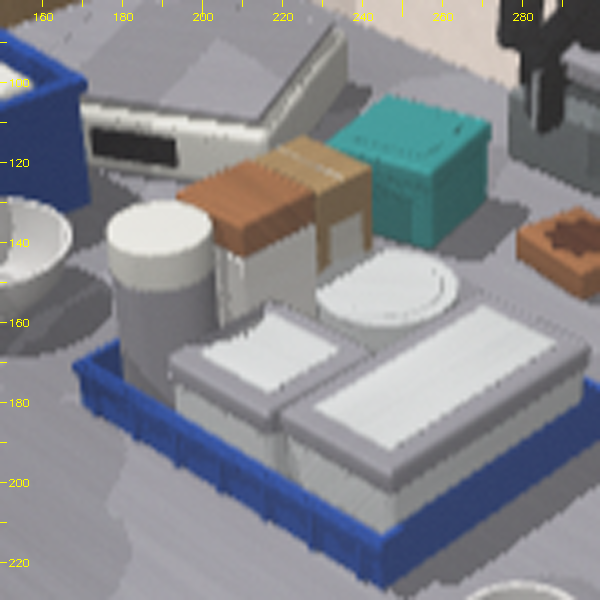

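View pics/t17.png

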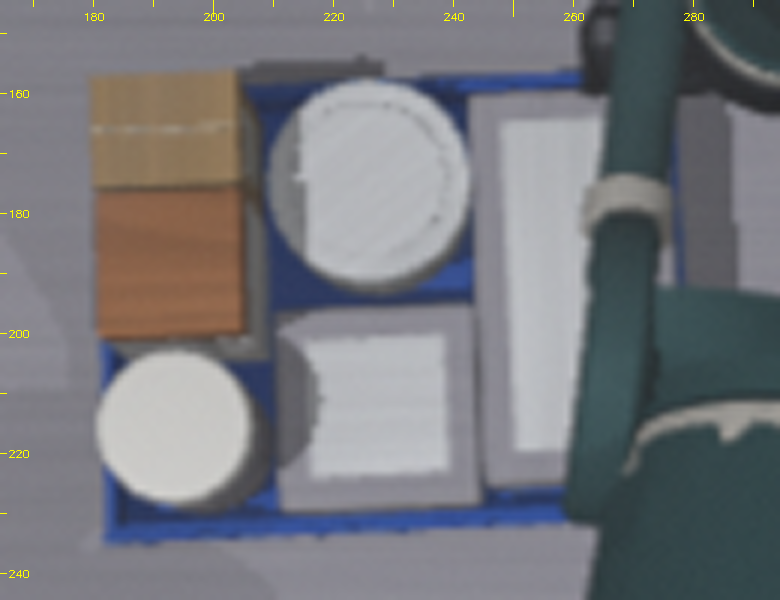

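View pics/t17f.png

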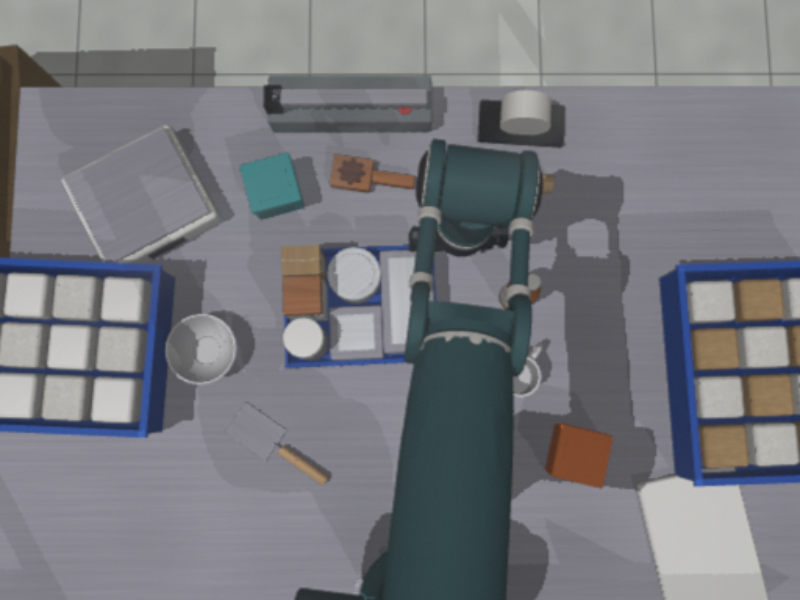

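```bash
python3 - <<'E'
from h import *
s=ld("side17.pkl");c=ld("top17.pkl")
for cam,n,(u0,v0,u1,v1),k in [(s,"s",(165,100,250,185),7),(c,"c",(170,145,255,245),6)]:
    im=cv2.resize(cam["pixels"][v0:v1,u0:u1,::-1],None,fx=k,fy=k,interpolation=cv2.INTER_CUBIC)
    def pl(P,col): cv2.polylines(im,[((proj(cam,P)-[u0,v0]+.5)*k).astype(np.int32)],False,col,1)
    def q(x,y,lx,ly,z,col): pl([[*tw(x+a*lx/2,y+b*ly/2),z] for a,b in [(-1,-1),(1,-1),(1,1),(-1,1),(-1,-1)]],col)
    q(70,91.6,50,64,.125,(0,0,255)); q(9.8,92,64,64,.13,(0,255,0))
    a=np.linspace(0,6.3,60); pl([[*tw(-61.5+33*np.cos(t),91+33*np.sin(t)),.135] for t in a],(255,0,255))
    q(0,0,196,262,.036,(255,255,0))
    cv2.imwrite(f"pics/fin_{n}.png",im[:600])
E
```

```text
(no output)
```

View pics/fin_s.png

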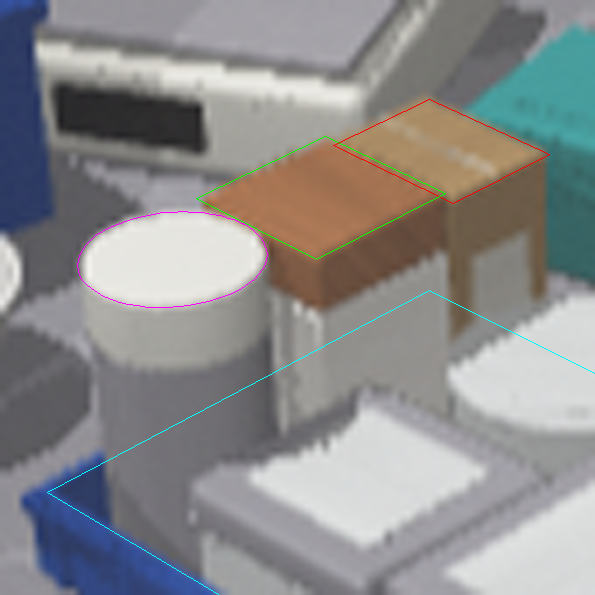

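View pics/fin_c.png

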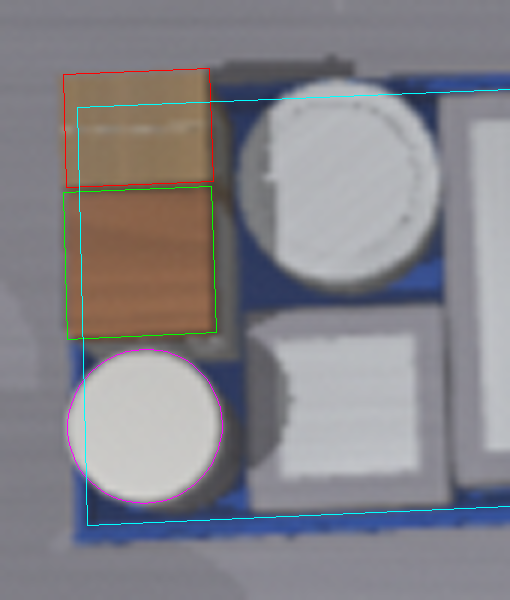

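```bash
python3 -c "
from workcell import bot
print(bot.finish_job())"
```

```text
the job is handed in; nothing more can be done
None
```

The job is handed in at about 31.5 s of the 72 s limit, with all six goods standing in the tray. `finish_job` reports no verdict.

**What I did:**
1. I pushed the square and round tins side by side towards -y with the open fingers. They closed up against the long tin and carried it towards the -y wall, leaving a strip about 78 mm wide. Nothing was lifted out, and the push force read about 7 N at the checks between moves.
2. I packed the canister, then the caddy, then the carton into that strip in a row along the tray's x. The carton was turned a quarter so that its 50 mm side lies along x.

**Last checks:**
- **Standing:** outlines drawn at the height each top should have when standing on the tray floor match the canister, caddy and carton in both the top and side pictures. No tilt shows. The tins look flat.
- **Gaps:** about 3 mm between caddy and carton, about 3 mm between carton and wall, and 5–7 mm between canister and caddy.
- **Robot:** it is clear of everything, and the wrist force reads close to zero.
- **Other things on the table:** those in view stand where they were. In the last picture the arm partly hid the bottle, the mug and the rolling pin. I saw no contact with them.

**What disagreed:**
- The arm put the caddy about 2 mm nearer the robot than the cameras did, within the stated calibration, so I set the carton by the cameras.
- The push never met a clear rise in force, so the long tin may stand a millimetre or so off the -y wall.

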